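# Free the object tray of a museum transit case

## Task

I am going to draw the object tray out of the open-topped transit case and need both hands on its two bow handles to keep it level. First fold the case's front panel down flat, then pull the tray's black locking knob straight up as far as it goes, so that its pin is out of the hole, and keep holding it up: finish still gripping the raised knob, do not let go. Leave the tray itself where it is, do not touch the carved rosette on it, and do not disturb the other things on the bench and the tray.

Things in the scene. Friction and masses are not known exactly. Their poses are not given: they have to be found in the camera images.
- case: Open-topped grey transit case with aluminium edges, 340 mm wide (y), 262 mm deep (x), on 20 mm feet, fixed to the bench. Wall tops 135 mm, inner floor 32 mm above the bench; walls 12 mm thick. Origin: on the bench (height 0), straight below the middle of the front panel's hinge line. x points level from the front into the case, away from the robot; z up.
- front_hinge (a point): Middle of the front panel's hinge line, 20 mm above the bench, in the panel's outer face at its lower edge (directly above the case's origin). The hinge runs along the case's y.
- front (a joint): Angle of the drop-down front (rad): 0 = upright, closed; 1.571 = folded flat towards the robot. Starts at 0 to 0.4. Panel 340 mm wide, 115 mm high from the hinge, 12 mm thick (case x 0 to 12 mm when closed). Not latched. Stiff hinge (0.35 N m, about 4 N at the top edge): it stays at any angle and must be taken all the way down. When flat its inner face is 32 mm above the bench.
- front_top (a point): Middle of the front panel's top edge, mid-thickness. A finger lip 110 mm long, 4 mm thick, projects 12 mm outwards here. Inside the case, behind the top edge, the knob's top (116 mm above the bench) is the highest thing; away from the knob nothing within 70 mm of the panel is higher than 90 mm.
- knob_mid (a point): Centre of the black round locking knob's head, on the mid-line of the case 72 mm behind the hinge line, 106 mm above the bench when seated. Head: upright cylinder 28 mm in diameter, 20 mm high (10 mm above and below this point), on an 18 mm thick neck. Below the neck a 24 mm steel hex sleeve (top 86 mm above the bench) on an aluminium bracket 44 mm wide in y (top 70 mm).
- knob: The same knob as a solid; origin on its axis at the underside of its neck, 19 mm below the centre of its head; z up, along the pull.
- plunger (a joint): Lift of the sprung locking plunger with the knob (m): 0 = seated, pin 8 mm deep in its hole; 0.014 = up against its stop, pin tip 6 mm clear above the hole. A spring pulls it down with about 7.5 N seated, 12.5 N at the stop, and returns it when let go. Moves straight up and down only.
- pin_tip (a point): Lower end of the plunger's pin (10 mm in diameter), 34 mm above the bench when seated.
- seat_hole (a point): Mouth of the hole in the steel strip on the case floor in which the pin seats, 42 mm above the bench, on the plunger's axis.
- tray (a joint): How far the plywood object tray has been drawn out to the front (m); 0 = home. The seated pin locks it; with the pin out about 8 N slides it; plunger and knob ride on it. Tray top 56 mm above the bench, case x 90 to 242 mm, 278 mm wide. Two steel bow handles 72 mm long stand at its front corners (x = 102, y = +105 and -105 mm), tops 86 mm above the bench.
- rosette: Carved dark wooden rosette, 110 mm across, clipped to a white mount board 116 x 128 mm in the middle of the tray; origin under the board's centre, 178 mm behind the hinge line; top 88 mm above the bench. Not to be touched.
- logger: White data logger 56 x 40 x 16 mm lying loose on the tray left (+y) of the rosette, a bystander.
- vial: Small capped vial, 28 mm in diameter, 46 mm high, standing loose on the tray right (-y) of the rosette, a bystander.
- tape: Yellow tape-measure reel, 54 mm in diameter, 20 mm high, on the bench at the left side of the case, a bystander.
- brush: Brush with a wooden handle lying on the bench at the right side of the case, a bystander.
- tweezers: Steel tweezers 130 mm long, 5 mm high, lying on the bench between robot and case, towards the left, a bystander.
- dish: White ceramic dish, 90 mm in diameter, 35 mm high, on the bench to the right, a bystander.
- solvent: Amber bottle, 64 mm in diameter, 130 mm high, standing on the bench to the right, a bystander.
- camera: Black photo camera, 125 mm wide, 94 mm high, standing on the bench to the left, a bystander.

How it is judged:
By the outcome, as a careful person would: the job done as asked, in the order asked, and still so for the second after the job is handed in, while the arm keeps its last pose, push and grip.
It also fails if it takes over 51 s, if anything falls off the work surface, if the arm or the gripper's body presses on something with over 40 N, if the wrist force passes 120 N, or if a joint passes its speed limit or range.

## Robot

A 6-joint arm with a two-finger parallel gripper is mounted at the origin on the work surface. World frame = base frame: x ahead of the robot, y to its left, z up, the work surface at z = 0. Lengths are in mm, angles in rad, forces in N, time in s.
With the tool pointing down it reaches from about 350 to 875 mm from the base axis. Payload 4.2 kg.
Tool frame: the origin (TCP) lies on the mounting face of the last link; the fingertips stand 173 mm ahead of it and the grasp point (between the pads) lies 155 mm ahead of it; z points along the fingers, y is the line along which they close (so a half turn about z gives the same grasp; the last joint's range is limited). The gripper opens to 85 mm and grips with 20 to 120 N. Pads are 22 mm wide; open, the fingers measure 114 mm over their backs; the gripper's body (76 mm by 85 mm) begins 54 mm behind the grasp point. The pads swing forward as they close: fully open they stand 13 mm farther back than shut.
Start: joints at [-1.008, 0.385, 0.008, 0, -1.194, -0.259], TCP at [186.984, -596.353, 404.712] pointing down, gripper open.
Joint ranges: [-3.14, 3.14], [-1.21, 2.06], [-1.07, 1.41], [-3.16, 2.05], [-2.99, -0.16], [-3.1, 3.1]. Speed limits (rad/s): [2.79, 2.79, 3.14, 3.14, 3.14, 3.14].

## Interface

Orientations are given as a unit quaternion [x, y, z, w].
In Python, from bench import arm gives the robot as it stands.
- The arm moves only by the tool carry_out, never from a script. Its argument "rows" is a list of rows, each a list of 7 numbers: the shift along the tool's x, y, z as a fraction of full scale, then the turn, a rotation vector about the tool's x, y, z as a fraction of full scale, then the opening, from -1 (shut) to 1 (fully open). A call has 1 to 12 rows; each row is the pose to reach, as a shift and turn from the pose commanded when the call began, along the tool's axes at that moment, turning the shorter way round; what a row does not reach only later rows make up. Full scale, the value 1, is 20 cm for a shift and pi rad for a turn. A row lasts 1/8 s, in which the tool goes at most 62.5 mm and 10.7 degrees, less where a joint would pass 70% of its speed; a pose out of reach is approached as far as the arm can. A call with a number of a shift or a turn outside -1 to 1 is refused whole. A call with a gripper value outside its range is refused whole. The fingers move at their own pace and stop on an object; the grip force is fixed at half the most. Time passes only in rows, so rows that repeat a pose let the fingers close. It gives the time, the measured TCP pose, the force, the opening and the grip force at its end, in the units of the state.
- arm.read_state(): the state, without advancing time (a new reading comes with each control period).
- arm.get_image(name): name is "scene" or "side" or "wrist"; returns (picture, depth): 480x640x3 uint8, red, green, blue; 480x640 float32, mm along the optical axis (not along the pixel's ray), 0 where there is no reading.
- arm.calibration(name): a dict with "mtx" (3x3 intrinsics, pixels), "k1" (the pictures are not rectified: a ray, as slopes to the right and down, at radius r is drawn at 1 + k1 r^2 times it, then the intrinsics apply), "cam_to_world" (4x4, takes a point from camera to world coordinates). Camera axes: x right, y up, looking along -z (the intrinsics and any distortion apply to the point x, -y, -z); pixel columns grow to the right and rows downward; lengths in mm; the calibration is good to about 2 mm. A picture is of the moment at which its call begins: read the wrist's pose just before it. calibration takes no time and is no camera call; for the wrist camera it gives the pose at the moment of the call.
- arm.job_done(): hands the job in; it is judged then, once.
The state is a dict: "clock": time; "joints": joint angles; "joint_vel": joint speeds; "joint_efforts": joint torques, N m; "position": TCP position; "ee_rot": TCP orientation; "contact_force": force on the tool from outside, world axes, zero at the start; "wrist_torque": the same for the moment, N m; "gripper_width": finger opening in mm; "grasp_force": force on a finger pad.
Only numpy, scipy, OpenCV 4.12 (cv2) and the standard library are available. Lean on these libraries where they do the work, as an engineer would, in place of code of your own. Each camera call takes 0.05 s, during which the arm holds its last target. There are 200 camera calls.

## Working session

There is one attempt and no reset: what is moved stays moved. The work goes in short steps, Python scripts to look and compute and a tool call to move; the robot and the scene stay as the last step left them, time stands still between calls to the robot, and variables do not carry over. Pictures are saved under pics/ and viewed, at most 10 in all, crops included, and the job is handed in when it is done.

Besides the shell and the picture viewer there is one more tool, called after "Emit:" in YAML: its name, and indented under it one key for each argument. carry_out: Moves the arm, as the interface text tells. Its arguments: {"type":"object","properties":{"rows":{"type":"array"}},"required":["rows"]}

```bash
ls; mkdir -p pics; python3 - <<'E'
from bench import arm
import cv2,numpy as np
s=arm.read_state();print(s)
for n in("scene","side"):
    p,d=arm.get_image(n);cv2.imwrite(f"pics/{n}0.png",p[:,:,::-1]);np.save(f"pics/{n}0.npy",d)
    c=arm.calibration(n);print(n,c)
E
```

```text
pics
{'clock': 0.0, 'joints': array([-1.00842241e+00,  3.85559665e-01,  6.63695736e-03, -5.20998300e-04,
       -1.19399706e+00, -2.58622808e-01]), 'joint_vel': array([ 1.32142232e-04,  1.23239841e-03, -9.26350180e-05,  9.45350330e-04,
       -7.62956683e-04,  3.89093366e-05]), 'joint_efforts': array([-2.21217319e-04, -3.92284548e+01,  1.88396412e+01,  4.18623358e+00,
       -4.69894556e-03,  1.18821654e-05]), 'position': array([ 186.92822605, -596.17754979,  403.62038662]), 'ee_rot': array([-1.51197274e-01,  9.88503009e-01,  1.07013661e-03, -2.01688928e-04]), 'contact_force': array([ 0.07921631, -0.00451618, -0.49662377]), 'wrist_torque': array([-0.00668287,  0.07592154,  0.00841721]), 'grasp_force': 0.0, 'gripper_width': 85.42418293553096}
scene {'mtx': array([[488.98122766,   0.        , 322.30913514],
       [  0.        , 488.98122766, 246.79327571],
       [  0.        ,   0.        ,   1.        ]]), 'k1': 0.01067322075152713, 'cam_to_world': array([[ 8.26267268e-01, -3.11039961e-01,  4.69613187e-01,
         1.28497489e+03],
       [ 5.63036357e-01,  4.31634105e-01, -7.04756738e-01,
        -1.07000155e+03],
       [ 1.65064404e-02,  8.46726722e-01,  5.31771939e-01,
         9.38670988e+02],
       [ 0.00000000e+00,  0.00000000e+00,  0.00000000e+00,
         1.00000000e+00]])}
side {'mtx': array([[534.96855091,   0.        , 320.43716894],
       [  0.        , 534.96855091, 238.21392308],
       [  0.        ,   0.        ,   1.        ]]), 'k1': -0.09505050165344071, 'cam_to_world': array([[-8.70600524e-01,  3.59122214e-01, -3.36282565e-01,
         1.33813722e+02],
       [-4.91605548e-01, -6.07950128e-01,  6.23474640e-01,
         8.59040520e+02],
       [ 1.94605648e-02,  7.08115723e-01,  7.05828173e-01,
         1.06163027e+03],
       [ 0.00000000e+00,  0.00000000e+00,  0.00000000e+00,
         1.00000000e+00]])}
```

View pics/scene0.png

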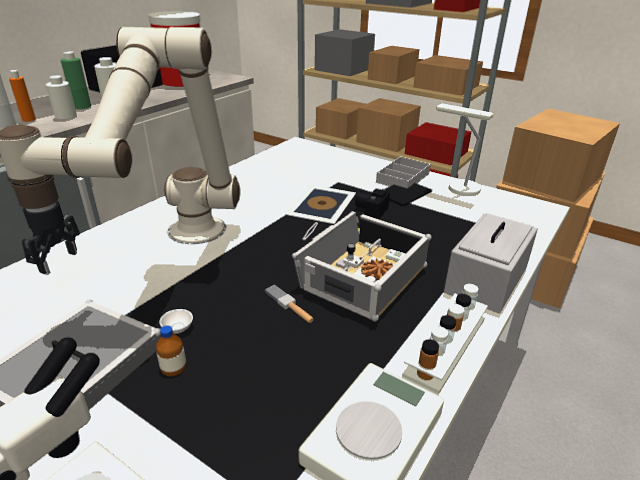

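View pics/side0.png

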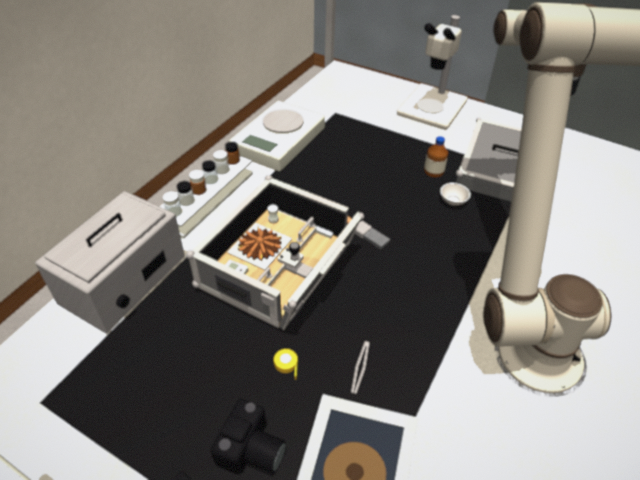

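```bash
cat > h.py <<'E'
import cv2,numpy as np
def pts(d,c,uv):
    "depth pixels -> world"
    uv=np.asarray(uv,float).reshape(-1,2);z=d[uv[:,1].astype(int),uv[:,0].astype(int)]
    n=und(c,uv);P=np.c_[n[:,0]*z,-n[:,1]*z,-z,np.ones(len(z))]
    return (c["cam_to_world"]@P.T).T[:,:3]
def und(c,uv):
    return cv2.undistortPoints(np.asarray(uv,float).reshape(-1,1,2),c["mtx"],np.array([c["k1"],0,0,0])).reshape(-1,2)
def plane(c,uv,h):
    n=und(c,uv);T=c["cam_to_world"];D=np.c_[n[:,0],-n[:,1],-np.ones(len(n))]@T[:3,:3].T
    o=T[:3,3];return o+D*((h-o[2])/D[:,2])[:,None]
E
python3 - <<'E'
import cv2
a=cv2.imread("pics/side0.png")[170:335,180:400];b=cv2.imread("pics/scene0.png")[205:325,285:445]
cv2.imwrite("pics/a.png",cv2.resize(a,(792,594),interpolation=cv2.INTER_CUBIC))
cv2.imwrite("pics/b.png",cv2.resize(b,(800,600),interpolation=cv2.INTER_CUBIC))
E
```

```text
(no output)
```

View pics/a.png

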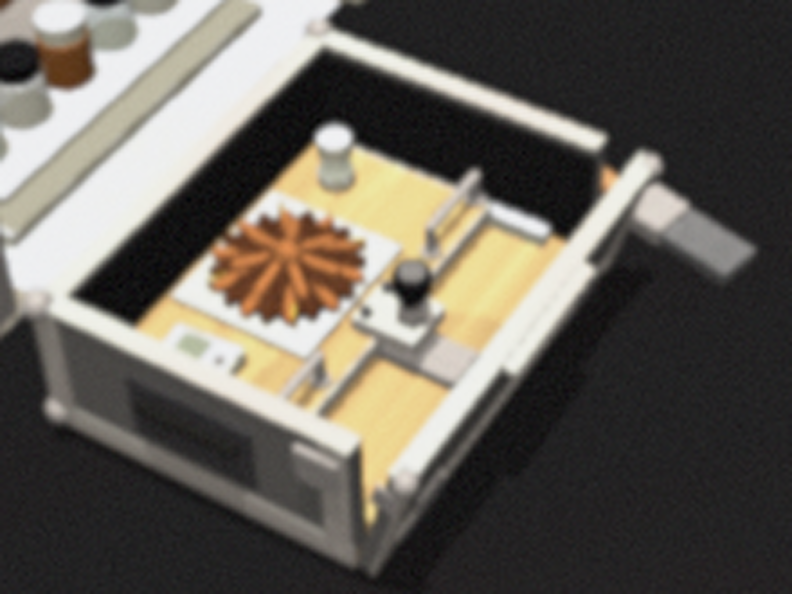

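View pics/b.png

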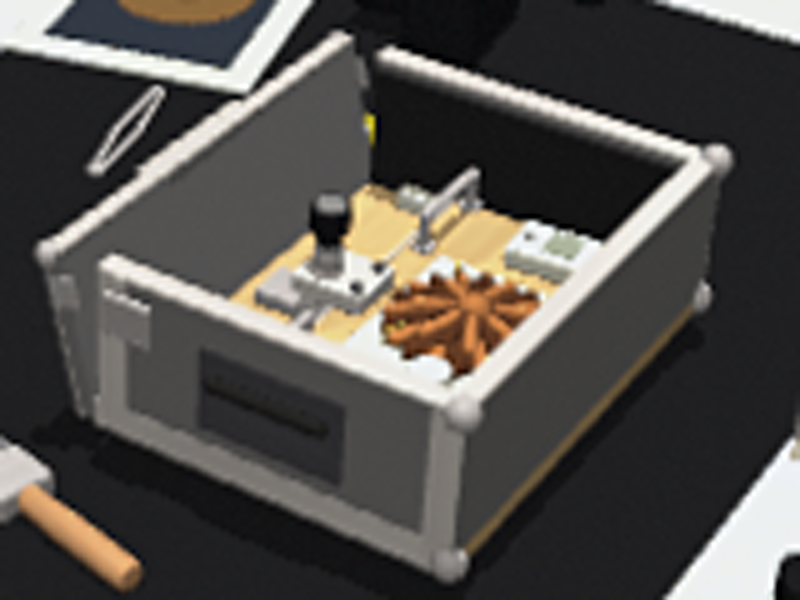

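```bash
python3 - <<'E'
from bench import arm
from h import *
import numpy as np
C={n:arm.calibration(n) for n in("side","scene")}
S=lambda l:np.array(l)/3.6+[180,170]
B=lambda l:np.array(l)/5+[285,205]
side=S([(38,298),(357,455),(318,26),(605,140),(650,160),(405,480),(411,270)])
sc=B([(716,157),(383,52),(462,410),(105,262),(45,252),(348,38),(331,202)])
for n,uv in(("side",side),("scene",sc)): print(n,plane(C[n],uv,135).round(0).tolist()[:4],'knobtop',plane(C[n],uv[-1:],116).round(1))
def ray(c,uv):
    n=und(c,uv);T=c["cam_to_world"];D=np.c_[n[:,0],-n[:,1],-np.ones(len(n))]@T[:3,:3].T
    return T[:3,3],D/np.linalg.norm(D,axis=1)[:,None]
o1,d1=ray(C["side"],side);o2,d2=ray(C["scene"],sc)
for a,b in zip(d1,d2):
    t=np.linalg.lstsq(np.c_[a,-b],o2-o1,rcond=None)[0];p,q=o1+a*t[0],o2+b*t[1]
    print(((p+q)/2).round(1),np.linalg.norm(p-q).round(1))
E
```

```text
side [[818.0, 241.0, 135.0], [564.0, 246.0, 135.0], [817.0, -94.0, 135.0], [567.0, -90.0, 135.0]] knobtop [[628.6  77.4 116. ]]
scene [[817.0, 247.0, 135.0], [571.0, 243.0, 135.0], [814.0, -88.0, 135.0], [569.0, -83.0, 135.0]] knobtop [[628.4  81.  116. ]]
[817.3 242.6 137. ] 1.3
[567.1 245.2 132.8] 4.0
[815.7 -91.4 137.7] 1.0
[568.1 -86.1 137. ] 6.2
[530.4 -90.8 131.7] 0.3
[534.  247.9 132.3] 9.5
[628.7  78.8 117.2] 1.7
```

Emit:
carry_out:
  rows:
    - [-0.93,0.81,0,0,0,0.1,-1]
    - [-0.93,0.81,0,0,0,0.1,-1]
    - [-0.93,0.81,0,0,0,0.1,-1]
    - [-0.93,0.81,0,0,0,0.1,-1]
    - [-0.93,0.81,0,0,0,0.1,-1]
    - [-0.93,0.81,0,0,0,0.1,-1]
    - [-0.93,0.81,0,0,0,0.1,-1]

```text
clock: 0.98
position: [315.5, -387.0, 404.4]
ee_rot: [0.006, 1.0, 0.0, -0.0]
contact_force: [0.0, -0.2, -0.4]
gripper_width: -0.1
grasp_force: 0.0
```

Emit:
carry_out:
  rows:
    - [-0.65,1,0,0,0,0,-1]
    - [-0.65,1,0,0,0,0,-1]
    - [-0.65,1,0,0,0,0,-1]
    - [-0.65,1,0,0,0,0,-1]
    - [-0.65,1,0,0,0,0,-1]
    - [-0.65,1,0,0,0,0,-1]

```text
clock: 1.72
position: [447.9, -188.4, 404.3]
ee_rot: [0.006, 1.0, 0.0, -0.001]
contact_force: [-0.2, -0.3, -0.5]
gripper_width: 0.2
grasp_force: 0.0
```

Emit:
carry_out:
  rows:
    - [-0.65,1,0,0,0,0,-1]
    - [-0.65,1,0,0,0,0,-1]
    - [-0.65,1,0,0,0,0,-1]
    - [-0.65,1,0,0,0,0,-1]
    - [-0.65,1,0,0,0,0,-1]
    - [-0.65,1,0,0,0,0,-1]

```text
clock: 2.48
position: [579.9, 9.5, 404.2]
ee_rot: [0.006, 1.0, -0.0, -0.001]
contact_force: [0.1, -0.4, -0.7]
gripper_width: 0.1
grasp_force: 0.0
```

```bash
python3 - <<'E'
from bench import arm
from h import *
from scipy.spatial.transform import Rotation as R
s=arm.read_state();print(s["clock"],s["position"],R.from_quat(s["ee_rot"]).as_matrix().round(3),s["gripper_width"])
p,d=arm.get_image("wrist");cv2.imwrite("pics/w1.png",p[:,:,::-1]);np.save("pics/w1.npy",d);c=arm.calibration("wrist");np.save("pics/w1c.npy",c,allow_pickle=True)
E
```

```text
2.475 [579.91262635   9.53501517 404.23201785] [[-1.     0.013 -0.001]
 [ 0.013  1.    -0.   ]
 [ 0.001 -0.    -1.   ]] 0.10392872309521455
```

View pics/w1.png

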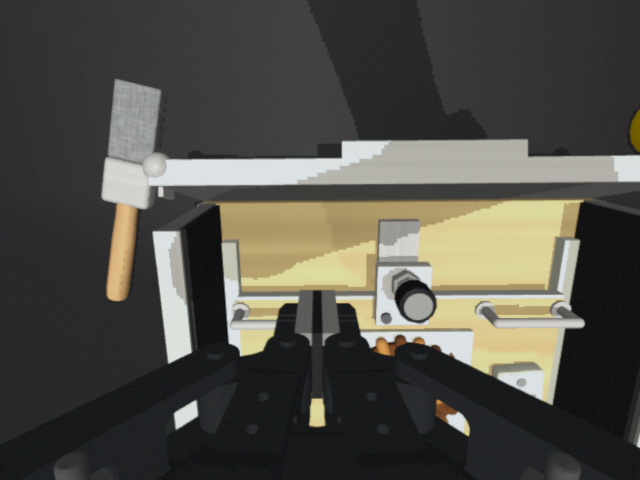

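```bash
python3 - <<'E'
from h import *
c=np.load("pics/w1c.npy",allow_pickle=True).item();d=np.load("pics/w1.npy")
print("knob",plane(c,[(418,304)],116))
print("paneltop/depth",pts(d,c,[(250,160),(250,172),(250,182),(250,186),(560,160),(560,170),(560,180),(560,184),(430,145),(160,165),(190,240),(418,304),(540,323),(310,300)]).round(1))
E
```

```text
knob [[627.99957725  79.25157695 116.        ]]
paneltop/depth [[526.6 -30.1 133.7]
 [533.5 -30.3 135.1]
 [539.2 -30.3 137.1]
 [543.6 -33.2 120.5]
 [528.9 152.8 133.9]
 [534.5 152.3 136.2]
 [540.2 152.5 137.2]
 [545.1 164.8 117.5]
 [519.3  76.8 130.4]
 [528.7 -82.2 137.5]
 [578.9 -75.  119.5]
 [627.5  78.9 117.2]
 [658.6 184.4  85.9]
 [568.    6.7 245.7]]
```

Emit:
carry_out:
  rows:
    - [0,0,0.2,0,0,0,-1]
    - [0,0,0.4,0,0,0,-1]
    - [0,0,0.5,0,0,0,-1]
    - [0,0,0.565,0,0,0,-1]
    - [0,0,0.565,0,0,0,-1]

```text
clock: 3.15
position: [579.8, 10.1, 291.4]
ee_rot: [0.006, 1.0, -0.0, -0.001]
contact_force: [0.6, 0.3, 0.1]
gripper_width: 0.0
grasp_force: 0.0
```

Emit:
carry_out:
  rows:
    - [0.06,0,0,0,0,0,-1]
    - [0.12,0,0,0,0,0,-1]
    - [0.16,0,0,0,0,0,-1]
    - [0.2,0,0.007,0,0,0,-1]
    - [0.25,0,0.023,0,0,0,-1]
    - [0.31,0,0.053,0,0,0,-1]
    - [0.362,0,0.085,0,0,0,-1]
    - [0.41,0,0.125,0,0,0,-1]
    - [0.454,0,0.17,0,0,0,-1]
    - [0.51,0,0.254,0,0,0,-1]
    - [0.548,0,0.347,0,0,0,-1]
    - [0.56,0,0.39,0,0,0,-1]

```text
clock: 4.65
position: [466.8, 12.0, 212.2]
ee_rot: [0.005, 1.0, -0.001, -0.002]
contact_force: [-1.3, -0.1, 2.6]
gripper_width: -0.1
grasp_force: 0.9
```

```bash
python3 - <<'E'
from bench import arm
from h import *
s=arm.read_state();print(s["clock"],s["position"],s["contact_force"])
p,d=arm.get_image("side");cv2.imwrite("pics/s2.png",cv2.resize(p[150:350,170:430,::-1],(780,600)))
E
```

```text
4.65 [466.7972308   12.03234901 212.24058892] [-1.32526918 -0.07514589  2.56529945]
```

View pics/s2.png

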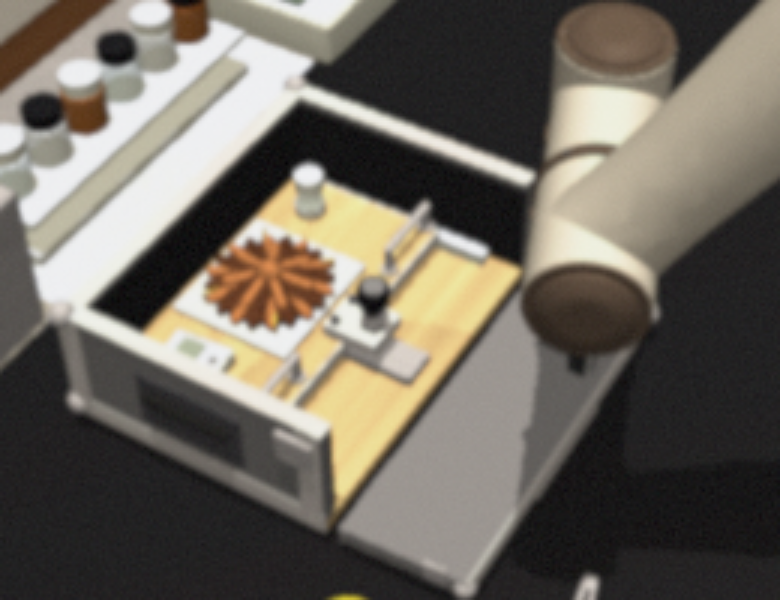

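Panel is nearly flat. Press down in small steps to the stop.

Emit:
carry_out:
  rows:
    - [0,0,0.012,0,0,0,-1]
    - [0,0,0.025,0,0,0,-1]
    - [0,0,0.035,0,0,0,-1]
    - [0,0,0.035,0,0,0,-1]

```text
clock: 5.2
position: [468.3, 12.3, 206.7]
ee_rot: [0.005, 1.0, 0.0, 0.0]
contact_force: [-0.9, 0.1, -0.3]
gripper_width: -0.1
grasp_force: 0.0
```

Emit:
carry_out:
  rows:
    - [0,0,0.005,0,0,0,-1]
    - [0,0,0.01,0,0,0,-1]
    - [0,0,0.015,0,0,0,-1]
    - [0,0,0.015,0,0,0,-1]

```text
clock: 5.7
position: [468.4, 12.5, 205.4]
ee_rot: [0.005, 1.0, -0.0, 0.0]
contact_force: [-4.7, 0.3, 15.5]
gripper_width: -0.0
grasp_force: 7.4
```

Emit:
carry_out:
  rows:
    - [0,0,-0.3,0,0,0,-1]
    - [0,0,-0.6,0,0,0,0]
    - [0,0,-0.75,0,0,0,1]
    - [-0.25,0.1,-0.75,0,0,0,1]
    - [-0.5,0.2,-0.75,0,0,0,1]
    - [-0.7,0.3,-0.75,0,0,0,1]
    - [-0.795,0.34,-0.75,0,0,0,1]
    - [-0.795,0.34,-0.75,0,0,0,1]
    - [-0.795,0.34,-0.75,0,0,0,1]
    - [-0.795,0.34,-0.75,0,0,0,1]

```text
clock: 6.95
position: [627.1, 78.3, 354.1]
ee_rot: [0.005, 1.0, 0.0, 0.0]
contact_force: [0.2, 0.2, 0.4]
gripper_width: 85.2
grasp_force: 0.0
```

```bash
python3 - <<'E'
from bench import arm
from h import *
s=arm.read_state();print(s["clock"],s["position"],s["contact_force"],s["ee_rot"],s["gripper_width"])
p,d=arm.get_image("wrist");cv2.imwrite("pics/w3.png",p[:,:,::-1]);np.save("pics/w3.npy",d);c=arm.calibration("wrist");np.save("pics/w3c.npy",c,allow_pickle=True)
q=pts(d,c,[(u,v) for v in (40,80,120,160,200) for u in (200,320,440)]);print(q.round(1))
E
```

```text
6.95 [627.08093027  78.25844362 354.09346912] [0.19680574 0.23957128 0.41491614] [5.29414505e-03 9.99985984e-01 6.02548837e-05 3.04532685e-05] 85.20767539366345
[[ 4.994e+02  1.500e+00  3.220e+01]
 [ 5.002e+02  8.120e+01  3.330e+01]
 [ 5.011e+02  1.604e+02  3.360e+01]
 [ 5.241e+02 -6.000e-01  3.270e+01]
 [ 5.248e+02  8.100e+01  3.280e+01]
 [ 5.256e+02  1.625e+02  3.310e+01]
 [ 5.500e+02 -2.900e+00  3.270e+01]
 [ 5.507e+02  8.090e+01  3.250e+01]
 [ 5.515e+02  1.647e+02  3.210e+01]
 [ 5.773e+02 -5.000e+00  3.380e+01]
 [ 5.780e+02  8.070e+01  3.330e+01]
 [ 5.789e+02  1.665e+02  3.300e+01]
 [ 6.060e+02 -7.600e+00  3.350e+01]
 [ 6.053e+02  8.040e+01  4.300e+01]
 [ 6.076e+02  1.685e+02  3.340e+01]]
```

View pics/w3.png

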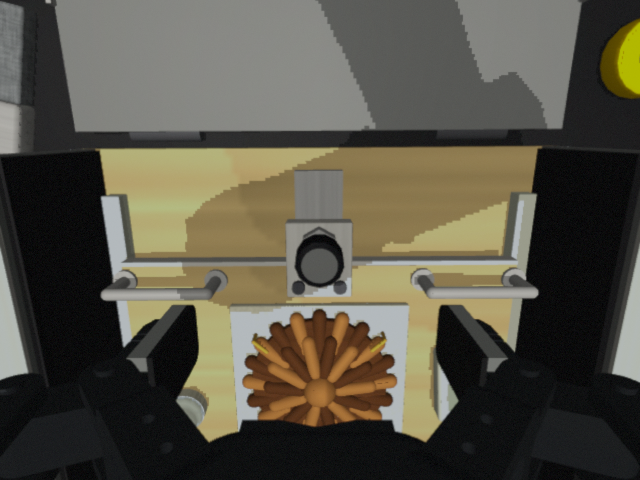

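```bash
python3 - <<'E'
from h import *
from collections import Counter
c=np.load("pics/w3c.npy",allow_pickle=True).item();d=np.load("pics/w3.npy")
v,u=np.mgrid[235:300,290:352];uv=np.c_[u.ravel(),v.ravel()]
P=pts(d,c,uv);m=(P[:,2]>110)&(P[:,2]<124)
print(m.sum(),np.median(P[m],0),P[m].min(0),P[m].max(0))
print("pixel",uv[m].mean(0),plane(c,[uv[m].mean(0)],116))
E
```

```text
1917 [627.77510942  79.10285369 117.11873023] [615.59596576  65.25113984 110.01738761] [642.69077859  92.48292065 119.31781322]
pixel [318.75586854 262.74700052] [[628.11390272  79.02496238 116.        ]]
```

Emit:
carry_out:
  rows:
    - [-0.005,0.004,0.15,0,0,0,1]
    - [-0.005,0.004,0.3,0,0,0,1]
    - [-0.005,0.004,0.4,0,0,0,1]
    - [-0.005,0.004,0.45,0,0,0,1]
    - [-0.005,0.004,0.467,0,0,0,1]
    - [-0.005,0.004,0.467,0,0,0,1]
    - [-0.005,0.004,0.467,0,0,0,1]

```text
clock: 7.88
position: [629.1, 79.5, 261.3]
ee_rot: [0.005, 1.0, 0.0, 0.001]
contact_force: [-0.0, -0.4, 0.1]
gripper_width: 85.5
grasp_force: 0.0
```

Emit:
carry_out:
  rows:
    - [0,0,0,0,0,0,0]
    - [0,0,0,0,0,0,-0.2]
    - [0,0,0,0,0,0,-0.3]
    - [0,0,0,0,0,0,-0.4]
    - [0,0,0,0,0,0,-1]
    - [0,0,0,0,0,0,-1]
    - [0,0,0,0,0,0,-1]
    - [0,0,0,0,0,0,-1]
    - [0,0,0,0,0,0,-1]

```text
clock: 9.0
position: [628.9, 79.5, 260.6]
ee_rot: [0.005, 1.0, 0.0, 0.0]
contact_force: [-1.6, 0.0, 5.1]
gripper_width: 26.4
grasp_force: 58.8
```

Emit:
carry_out:
  rows:
    - [0,0,-0.01,0,0,0,-1]
    - [0,0,-0.02,0,0,0,-1]
    - [0,0,-0.03,0,0,0,-1]
    - [0,0,-0.04,0,0,0,-1]
    - [0,0,-0.05,0,0,0,-1]
    - [0,0,-0.06,0,0,0,-1]
    - [0,0,-0.06,0,0,0,-1]

```text
clock: 9.88
position: [628.8, 79.5, 272.2]
ee_rot: [0.005, 1.0, 0.0, -0.0]
contact_force: [4.5, 0.4, -11.7]
gripper_width: 26.3
grasp_force: 59.6
```

Emit:
carry_out:
  rows:
    - [-0.002,0,-0.004,0,0,0,-1]
    - [-0.003,0,-0.008,0,0,0,-1]
    - [-0.003,0,-0.01,0,0,0,-1]
    - [-0.003,0,-0.01,0,0,0,-1]

```text
clock: 10.38
position: [629.1, 79.5, 274.0]
ee_rot: [0.005, 1.0, -0.0, -0.001]
contact_force: [1.9, 1.3, -12.8]
gripper_width: 26.2
grasp_force: 59.6
```

Emit:
carry_out:
  rows:
    - [-0.001,0,-0.003,0,0,0,-1]
    - [-0.001,0,-0.005,0,0,0,-1]
    - [-0.001,0,-0.006,0,0,0,-1]
    - [-0.001,0,-0.006,0,0,0,-1]

```text
clock: 10.88
position: [629.2, 79.5, 274.8]
ee_rot: [0.005, 1.0, -0.0, -0.001]
contact_force: [-0.6, 3.1, -15.5]
gripper_width: 26.0
grasp_force: 59.8
```

Emit:
carry_out:
  rows:
    - [0,0,-0.003,0,0,0,-1]
    - [0,0,-0.003,0,0,0,-1]
    - [0,0,-0.003,0,0,0,-1]
    - [0,0,-0.003,0,0,0,-1]

```text
clock: 11.38
position: [629.2, 79.5, 274.9]
ee_rot: [0.005, 1.0, -0.0, -0.001]
contact_force: [2.7, 3.7, -23.8]
gripper_width: 26.3
grasp_force: 60.3
```

```bash
python3 - <<'E'
from bench import arm
from h import *
s=arm.read_state();print(s["clock"],s["position"],s["contact_force"],s["gripper_width"],s["grasp_force"])
p,d=arm.get_image("wrist");c=arm.calibration("wrist")
cv2.imwrite("pics/w4.png",p[:,:,::-1])
v,u=np.mgrid[150:420,250:390];uv=np.c_[u.ravel(),v.ravel()]
P=pts(d,c,uv);m=(abs(P[:,0]-628)<12)&(abs(P[:,1]-79)<11)&(P[:,2]<150)
h=np.histogram(P[m][:,2],bins=range(40,150,3));print([(int(b),int(n)) for n,b in zip(*h) if n>20])
E
```

```text
11.375 [629.21872724  79.45164507 274.90977638] [  2.73996938   3.74315718 -23.79322564] 26.30119585591627 60.27282178401947
[(40, 139), (43, 142), (67, 29), (70, 486), (73, 96), (76, 95), (79, 383), (82, 183), (85, 401), (88, 79), (112, 46), (115, 118), (118, 139), (121, 138), (124, 158), (127, 432), (130, 4031)]
```

View pics/w4.png

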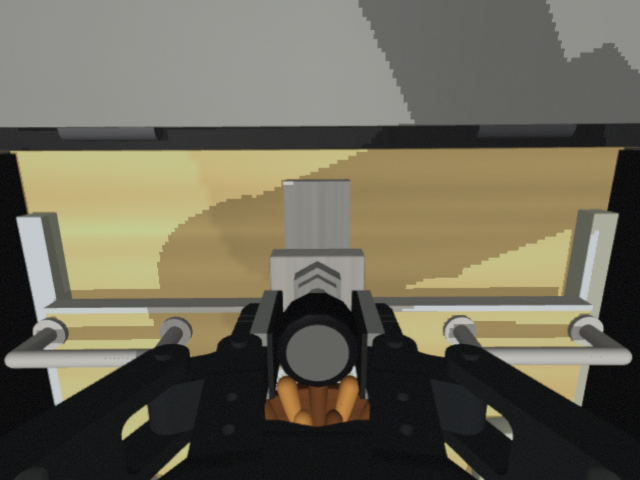

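Emit:
carry_out:
  rows:
    - [0,0,0.0015,0,0,0,-1]
    - [0,0,0.0015,0,0,0,-1]
    - [0,0,0.0015,0,0,0,-1]
    - [0,0,0.0015,0,0,0,-1]
    - [0,0,0.0015,0,0,0,-1]
    - [0,0,0.0015,0,0,0,-1]

```text
clock: 12.18
position: [629.2, 79.4, 274.9]
ee_rot: [0.005, 1.0, -0.0, -0.001]
contact_force: [1.3, 3.6, -24.9]
gripper_width: 26.1
grasp_force: 60.4
```

```bash
python3 -c "
from bench import arm
print(arm.job_done())"
```

```text
the job is handed in; nothing more can be done
None
```

The front panel is folded flat, and the gripper is still holding the locking knob up against its stop, with its top at about 130 mm; the tray looked unmoved in the last wrist picture, and the job was handed in at about 12 s.

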